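# Gauge a vial cap, then unlock the indexing wheel

### The job

Check the vial that stands under the height gauge: press the gauge's black cap gently down until the foot rests on the vial's lid, let it rest there for about a second, then let the gauge spring fully back up. After that, take the round black pull knob of the index plunger on the opposite side of the wheel, pull it straight up as far as it goes so that its pin is clear of the wheel, and finish holding it there with the gripper, so that a colleague can turn the wheel. Do not turn the wheel yourself, and leave the vials in their cups and the things standing round the stand alone.

Things in the scene. Friction and masses are not known exactly. Their poses are not given: they have to be found in the camera images.
- indexing_stand: Fixed stand, new place and yaw each time: grey base plate 180 x 250 x 12 mm carrying a 160 mm aluminium wheel (top z = 34 mm). Origin: centre of the plate's underside, on the table and on the wheel's axis; z up. On its +y side the gauge (column to z = 140 mm at y = +106 mm, arm over the wheel, top z = 142 mm); on its -y side the index plunger in a bracket.
- lug_top (a point): Middle of the top of the plunger bracket's lug, at x = 0, y = -79 mm, z = 60 mm of the stand. The lug is 34 mm wide in x and reaches from y = -50 to -108 mm; a nut of 24 mm diameter under the pull knob stands on it up to z = 66 mm.
- cap_top (a point): Centre of the top face of the gauge's black press cap (32 mm diameter, 8 mm thick), at x = 0, y = +52 mm, z = 182 mm of the stand when the gauge is up. The only thing of the gauge to press; it moves straight down.
- foot_face (a point): Centre of the underside of the gauge's foot (disc of 20 mm diameter), 70 mm below cap_top and moving with it; 112 mm above the table when up, 20 mm above the lid of the vial below it.
- gauge_foot: The gauge slide: foot disc, 10 mm rod and press cap in one piece; origin at the centre of the foot's underside.
- gauge (a joint): Gauge slide, m: 0 when up (its stop), grows as it is pressed down, up to 0.030; the foot meets the vial's lid at about 0.020. Its spring pushes it back up: about 2 N to start, 4 N when the foot meets the lid.
- pull_knob: Black knurled pull knob of the index plunger: upright cylinder of 24 mm diameter, 30 mm high, at x = 0, y = -66 mm of the stand, from z = 68 mm to z = 98 mm when the pin is seated. Origin: on its axis, 46 mm below its underside. Free all round; no need to turn it.
- knob_middle (a point): Centre of the pull knob, z = 83 mm of the stand when the pin is seated.
- plunger (a joint): Index plunger, m: 0 with its pin seated in the wheel (8 mm deep), 0.012 pulled fully up against its stop (pin tip then 4 mm above the wheel). Its spring pulls it back down: about 3 N seated, 7 N fully up.
- sample_wheel (a joint): Turn of the wheel, rad, 0 at the start; the seated pin locks it, and with the pin out it turns about the vertical against light friction.
- gauged_vial: Capped specimen vial, 26 mm diameter, 58 mm high, standing in the wheel's cup under the gauge foot (cups 14 mm high, 29 mm bore, floor is the wheel's top). Origin: centre of its underside; z up; its lid is 92 mm above the table.
- near_vial: Same kind of vial in the cup at x = -45 mm, y = -26 mm of the stand.
- far_vial: Same kind of vial in the cup at x = +45 mm, y = -26 mm of the stand.
- sample_pot: Bystander: lidded sample pot, 75 x 81 x 50 mm, on the table to the left. Origin: centre of its underside.
- tape: Bystander: roll of tape lying flat, 96 mm diameter, 25 mm high, on the table to the right, near the robot.
- glass: Bystander: small open glass, 63 mm diameter, 62 mm high, on the table to the right, farther off.
Things that resemble listed ones, but are neither listed nor needed, are in the scene too. What is shaped like the near_vial but blue is not meant.

How it is judged:
On the way, in this order (a step that is already met when the one before it is completed fails the run):
1. the gauge foot rests on the lid of the vial, pressed onto it, with the plunger still seated (contact force between gauge_foot and gauged_vial above 0.5 N and value of joint gauge above 0.016 m and value of joint plunger below 0.003 m), for 0.3 s.
2. the gauge has sprung back up, plunger still seated (value of joint gauge below 0.002 m and value of joint plunger below 0.003 m), for 0.1 s.
At the end, for the whole second after the job is handed in: The plunger is pulled up at least 10.5 of its 12 mm and held there at rest by the gripper's fingers on the knob; the gauge is up (within 2 mm); the wheel is within 0.06 rad of where it stood; all three vials stand upright (within 0.15 rad) down in their cups (within 4 mm) (value of joint plunger above 0.0105 m and velocity of joint plunger below 0.01 m/s and contact force between the fingers and pull_knob above 2 N and value of joint gauge below 0.002 m and value of joint sample_wheel between -0.06 and 0.06 rad and angle between each of gauged_vial, near_vial, far_vial's own z axis and vertical below 0.15 rad and z of each of gauged_vial, near_vial, far_vial in the frame of indexing_stand below 0.038 m); the arm keeps its last pose, push and grip.
It fails at once if the foot is pressed onto the vial with more than 40 N (contact force between gauge_foot and gauged_vial above 40 N).
It fails at once if a bystander is moved more than 20 mm (distance of any of sample_pot, tape, glass from where it was at the start of the episode above 0.02 m).
It fails at once if a vial is tipped over or taken out of its cup (angle between any of gauged_vial, near_vial, far_vial's own z axis and vertical above 0.35 rad or z of any of gauged_vial, near_vial, far_vial in the frame of indexing_stand above 0.046 m).
It fails at once if the wheel is turned (not (value of joint sample_wheel between -0.1 and 0.1 rad)).
It also fails if it takes over 51 s, if anything falls off the work surface, if the arm or the gripper's body presses on something with over 40 N, if the wrist force passes 120 N, or if a joint passes its speed limit or range.

### The arm

A 7-joint arm with a two-finger parallel gripper is mounted at the origin on a cart in front of the work surface, level with it; the furniture and walls round the work are solid. World frame = base frame: x ahead of the robot, y to its left, z up, the work surface at z = 0. Lengths are in m, angles in rad, forces in N, time in s.
With the tool pointing down it reaches from about 0.4 to 0.85 m from the base axis. Payload 4.5 kg.
Tool frame: the origin (TCP) lies midway between the tips of the shut fingers; the grasp point (between the pads) lies 19 mm behind it; z points along the fingers, y is the direction in which the jaws open and shut (so a half turn about z gives the same grasp; the last joint's range is limited). The gripper opens to 88 mm and grips with 3 to 60 N. Pads are 18 mm wide; open, the fingers measure 123 mm over their backs; the gripper's body (75 mm by 187 mm) begins 45 mm behind the grasp point.
Start: joints at [1.319, 0.689, -0.195, 1.565, 0.157, 0.902, -0.215], TCP at [0.176, -0.6, 0.239] pointing down, gripper open.
Joint ranges: [-3.01, 3.01], [-0.46, 2.08], [-1.47, 1.51], [0.13, 2.56], [-1, 4.14], [0.04, 2.09], [-2.66, 2.66]. Speed limits (rad/s): [2.57, 2.57, 3.14, 3.14, 3.14, 3.14, 3.14].

### API

Orientations are given as a unit quaternion [x, y, z, w].
In Python, from plant import r gives the robot as it stands. The module is installed in compiled form; this text tells all that it offers.
- The arm moves only by the shell command python3 -m jog 'ROWS' [FORCE]. ROWS is JSON, a list of rows, each an object with "translation": the shift along the tool's x, y, z in units of 40 mm (1.0 is 40 mm), a list of three; "twist": the turn about the tool's z in units of 6 degrees (1.0 is 6 degrees); "claw": the opening in per cent of the stroke, from 0 (shut) to 100 (fully open). A call has 1 to 20 rows; each row shifts and turns the commanded pose from where the row before left it, along the tool's axes as they then stand; what a row does not reach is not made up. A row lasts 1/12 s, in which the tool goes at most 41.7 mm and 7.16 degrees, less where a joint would pass 70% of its speed; a pose out of reach is approached as far as the arm can. A call is refused whole if a number of a shift passes 1 or a number of a turn 1, either way. A call with a gripper value outside its range is refused whole. The fingers move at their own pace and stop on an object; FORCE is the grip in N (left out, the last holds). Time passes only in rows, so rows that do not move let the fingers close. It gives the time, the measured TCP pose, the force and the opening at its end, in the units of the state.
- r.get_state(): the state, without advancing time (a new reading comes with each control period).
- r.snapshot(name): name is "side" or "top"; returns a dict with "img" (400x640x3 uint8, red, green, blue), "fx", "fy", "cx", "cy" (pixels), "dist_coeffs" ([k1, k2, p1, p2, k3] as OpenCV has them; the pictures are not rectified), "origin" and "rotation" of the camera in the world. Camera axes: x right, y up, looking along -z (the intrinsics and any distortion apply to the point x, -y, -z); pixel columns grow to the right and rows downward; lengths in m; the calibration is good to about 2 mm. A picture is of the moment at which its call begins. There is no depth.
- r.finish_job(): hands the job in, once; it reports no verdict.
Trained networks look in the newest picture that a camera, given by its name, has taken for a name from the list of things; names that differ only in an ending like _2 or _b are one class to them, and where a whole thing is asked for, a point or a joint stands for the part that bears it (a point fixed in the world has none). Each returns a list of dicts, best first, with "confidence" (0 to 1); they miss things now and then, are a little off and sometimes report something else, mostly with a low value. They report only what shows in the picture. A call takes as long as a camera call. They do not tell look-alikes from the thing itself.
- r.spot_in(label, camera): "rect" ([left, top, right, bottom] in pixels, round what is visible of it).
- r.spot_point(label, camera): "location" ([row, column] in pixels: a listed point, or the origin of a listed thing).
The state is a dict: "clock": time; "q": joint angles; "qd": joint speeds; "joint_torque": joint torques, N m; "tool_pos": TCP position; "eef_rot": TCP orientation; "contact_force": force on the tool from outside, world axes, zero at the start; "moment": the same for the moment, N m; "opening": opening from 0.0 (shut) to 1.0 (fully open).
Only numpy, scipy, OpenCV 4.12 (cv2) and the standard library are available. Lean on these libraries where they do the work, as an engineer would, in place of code of your own. Each camera call takes 0.05 s, during which the arm holds its last target. There are 200 camera calls.

## Working session

There is one attempt and no reset: what is moved stays moved. The work goes in short steps, Python scripts to look and compute and a shell command to move; the robot and the scene stay as the last step left them, time stands still between calls to the robot, and variables do not carry over. Pictures are saved under pics/ and viewed, about 8 in all and at most 12, crops included, and the job is handed in when it is done.

```bash
mkdir -p pics
cat > h.py <<'E'
import numpy as np, cv2
from plant import r
def snap(n,f=None):
    s=r.snapshot(n)
    if f: cv2.imwrite('pics/'+f,cv2.cvtColor(np.array(s['img']),cv2.COLOR_RGB2BGR))
    return s
def K(s): return np.array([[s['fx'],0,s['cx']],[0,s['fy'],s['cy']],[0,0,1.]])
def ray(s,row,col):
    p=cv2.undistortPoints(np.array([[[col,row]]],float),K(s),np.array(s['dist_coeffs'],float))[0,0]
    d=np.array(s['rotation'])@np.array([p[0],-p[1],-1.]); return np.array(s['origin']),d/np.linalg.norm(d)
def at_z(s,row,col,z):
    o,d=ray(s,row,col); return o+d*(z-o[2])/d[2]
def proj(s,P):
    c=np.array(s['rotation']).T@(np.array(P,float)-np.array(s['origin'])); c=c*[1,-1,-1]
    return cv2.projectPoints(c.reshape(1,1,3),np.zeros(3),np.zeros(3),K(s),np.array(s['dist_coeffs'],float))[0].ravel()
E
python3 - <<'E'
from h import *
S={n:snap(n,n+'0.png') for n in('top','side')}
for n,s in S.items():
    print(n,np.round(s['origin'],3),np.round(s['rotation'],2).tolist(),round(s['fx']))
    for l,z in(('cap_top',.182),('lug_top',.06),('knob_middle',.083),('indexing_stand',0),('foot_face',.112),('gauged_vial',.034),('near_vial',.034),('far_vial',.034)):
        for d in r.spot_point(l,n)[:3]:
            print(l,np.round(d['location'],1),round(d['confidence'],2),np.round(at_z(s,*d['location'],z),4))
st=r.get_state();print(st['clock'],st['tool_pos'],st['eef_rot'],st['opening'])
E
```

```text
top [0.285 0.124 1.336] [-0.07, 0.07, 0.71, -0.69] 406Traceback (most recent call last):
  File "<stdin>", line 7, in <module>
  File "h.py", line 12, in at_z
    o,d=ray(s,row,col); return o+d*(z-o[2])/d[2]
        ~~~^^^^^^^^^^^
  File "h.py", line 10, in ray
    d=np.array(s['rotation'])@np.array([p[0],-p[1],-1.]); return np.array(s['origin']),d/np.linalg.norm(d)
      ~~~~~~~~~~~~~~~~~~~~~~~^~~~~~~~~~~~~~~~~~~~~~~~~~~
ValueError: matmul: Input operand 1 has a mismatch in its core dimension 0, with gufunc signature (n?,k),(k,m?)->(n?,m?) (size 3 is different from 4)
```

```bash
sed -i "s/np.array(s\['rotation'\])/Rm(s)/g; s/^def K/from scipy.spatial.transform import Rotation as Ro\ndef Rm(s): return Ro.from_quat(s['rotation']).as_matrix()\ndef K/" h.py
python3 - <<'E'
from h import *
S={n:snap(n,n+'0.png') for n in('top','side')}
for n,s in S.items():
    print(n,np.round(s['origin'],3),np.round(Rm(s),2).tolist(),round(s['fx']))
    for l,z in(('cap_top',.182),('lug_top',.06),('knob_middle',.083),('indexing_stand',0),('foot_face',.112),('gauged_vial',.034),('near_vial',.034),('far_vial',.034)):
        for d in r.spot_point(l,n)[:3]:
            print(l,np.round(d['location'],1),round(d['confidence'],2),np.round(at_z(s,*d['location'],z),4))
st=r.get_state();print(st['clock'],st['tool_pos'],st['eef_rot'],st['opening'])
E
```

```text
top [0.285 0.124 1.336] [[-0.03, 0.98, -0.2], [-1.0, -0.03, 0.01], [0.0, 0.2, 0.98]] 406
cap_top [258.3 227.5] 0.54 [0.3592 0.369  0.182 ]
cap_top [182.2 299.6] 0.51 [0.5755 0.1596 0.182 ]
lug_top [186.  341.5] 0.92 [0.5899 0.0283 0.06  ]
knob_middle [185.3 338.6] 0.38 [0.587  0.0392 0.083 ]
indexing_stand [191.1 315. ] 0.84 [0.5891 0.1139 0.    ]
gauged_vial [193.  299.8] 0.58 [0.5763 0.1643 0.034 ]
near_vial [242.8 355.2] 0.47 [ 0.4076 -0.0101  0.034 ]
near_vial [202.1 325. ] 0.46 [0.5435 0.0825 0.034 ]
near_vial [236.1 325.2] 0.39 [0.432  0.0855 0.034 ]
far_vial [178.3 323.7] 0.63 [0.6239 0.0842 0.034 ]
far_vial [166.7 395.9] 0.48 [ 0.6576 -0.1586  0.034 ]
side [ 0.535 -0.679  0.884] [[1.0, -0.03, 0.01], [0.02, 0.69, -0.72], [0.01, 0.72, 0.69]] 435
cap_top [165.9 339.8] 0.69 [0.5796 0.1635 0.182 ]
cap_top [238.8 341.5] 0.61 [ 0.5801 -0.0764  0.182 ]
lug_top [239.5 344.4] 0.69 [0.5951 0.0263 0.06  ]
knob_middle [227.3 342.4] 0.65 [0.5893 0.0459 0.083 ]
knob_middle [165.2 343.2] 0.28 [0.5956 0.2858 0.083 ]
indexing_stand [231.6 340.6] 0.94 [0.5897 0.1052 0.    ]
foot_face [186.1 338.9] 0.63 [0.5806 0.1648 0.112 ]
foot_face [228.  345.3] 0.62 [0.5942 0.0177 0.112 ]
gauged_vial [209.9 335.6] 0.48 [0.5751 0.1535 0.034 ]
near_vial [225.8 323.2] 0.74 [0.5421 0.0938 0.034 ]
near_vial [267.5 275.9] 0.56 [ 0.4305 -0.0451  0.034 ]
far_vial [226.8 353. ] 0.7 [0.6205 0.093  0.034 ]
far_vial [185.9 341.1] 0.34 [0.5915 0.2512 0.034 ]
1.05 [ 0.17624356 -0.59966444  0.23874327] [9.89803648e-01 1.42438533e-01 1.03311854e-05 4.83503287e-05] 1.0027447996375145
```

View pics/top0.png

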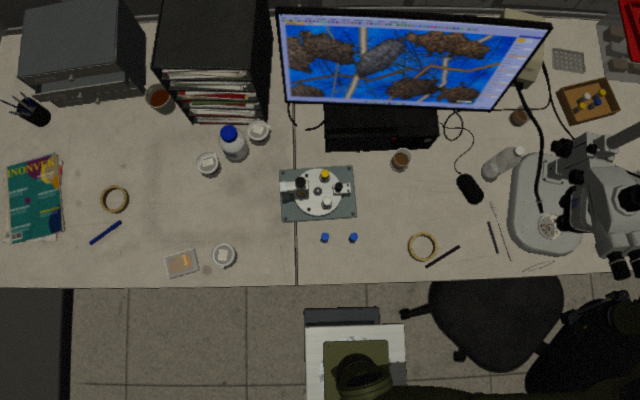

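View pics/side0.png

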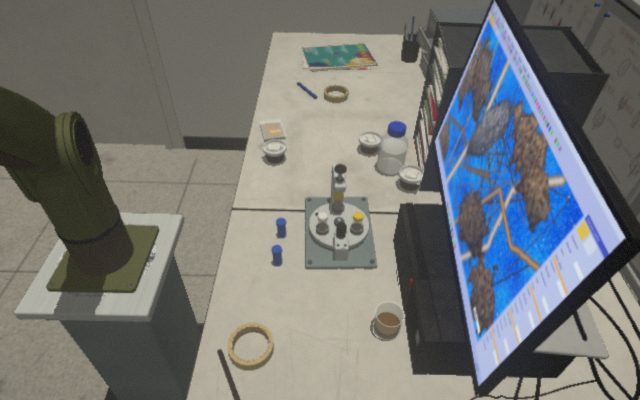

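The top view shows the stand at about (col 317, row 193) with the yellow far vial at (324,175), a white near vial at (326,203), and the gauge to the left at (300,184). Two blue look-alikes stand at (325,238) and (353,238). The side view agrees: cap at (340,167), knob at (342,228). Next I fit the stand pose to all the detections and overlay it on a crop.

```bash
cat >> h.py <<'E'
from scipy.optimize import least_squares
M={'cap_top':(0,.052,.182),'lug_top':(0,-.079,.06),'knob_middle':(0,-.066,.083),'indexing_stand':(0,0,0),'foot_face':(0,.052,.112),'gauged_vial':(0,.052,.034),'near_vial':(-.045,-.026,.034),'far_vial':(.045,-.026,.034),'pull_knob':(0,-.066,.022)}
def W(p,m): return np.append(Ro.from_euler('z',p[2]).as_matrix()[:2,:2]@np.array(m[:2])+p[:2],m[2])
def fit(S,p0):
    obs=[]
    for n,s in S.items():
        for l in M:
            for d in r.spot_point(l,n):
                uv=np.array(d['location'])[::-1]
                if np.linalg.norm(uv-proj(s,W(p0,M[l])))<8: obs.append((n,l,uv))
    f=lambda p:np.concatenate([proj(S[n],W(p,M[l]))-uv for n,l,uv in obs])
    o=least_squares(f,p0,loss='soft_l1',x_scale=[.01,.01,.1]);
    for (n,l,uv),e in zip(obs,f(o.x).reshape(-1,2)): print(n,l,np.round(e,1))
    return o.x
def overlay(s,p,f,box,k):
    im=cv2.cvtColor(np.array(s['img']),cv2.COLOR_RGB2BGR); u,v,w,h=box
    im=cv2.resize(im[v:v+h,u:u+w],None,fx=k,fy=k,interpolation=cv2.INTER_CUBIC)
    im=cv2.convertScaleAbs(im,alpha=1.5)
    q=lambda m:tuple(np.round((proj(s,W(p,m))-[u,v]+.5)*k-.5).astype(int))
    def poly(L,c): cv2.polylines(im,[np.array([q(m) for m in L])],True,c,1)
    circ=lambda x,y,z,R:[(x+R*np.cos(a),y+R*np.sin(a),z) for a in np.linspace(0,6.28,25)]
    poly([(a*.09,b*.125,.012) for a,b in((1,1),(1,-1),(-1,-1),(-1,1))],(0,0,255))
    poly(circ(0,0,.034,.08),(0,255,0)); poly(circ(0,.052,.182,.016),(255,255,0)); poly(circ(0,-.066,.098,.012),(255,0,255))
    poly(circ(-.045,-.026,.092,.013),(0,255,255));poly(circ(.045,-.026,.092,.013),(0,255,255))
    cv2.imwrite('pics/'+f,im)
E
python3 - <<'E'
from h import *
S={n:snap(n) for n in('top','side')}
p=fit(S,[.583,.108,.05]);print(p, W(p,M['cap_top']),W(p,M['knob_middle']))
np.save('p.npy',p)
overlay(S['top'],p,'ovt.png',(270,150,100,90),6);overlay(S['side'],p,'ovs.png',(290,150,100,130),6) 
a=cv2.imread('pics/ovt.png');b=cv2.imread('pics/ovs.png')
b=cv2.resize(b,None,fx=.69,fy=.69); a=cv2.resize(a,None,fx=.64,fy=.64)
c=np.zeros((max(a.shape[0],b.shape[0]),a.shape[1]+b.shape[1],3),np.uint8);c[:a.shape[0],:a.shape[1]]=a;c[:b.shape[0],a.shape[1]:]=b
cv2.imwrite('pics/ov.png',c)
E
```

```text
top cap_top [-0.4  0.1]
top lug_top [-0.1  2. ]
top knob_middle [-3.5 -3. ]
top indexing_stand [-4.3  2.3]
top gauged_vial [ 0.2 -1.6]
top near_vial [0.5 1.1]
top far_vial [-0.1 -1.5]
top pull_knob [-3.3 -0.6]
side cap_top [-1.   1.1]
side lug_top [-1.2  0.2]
side knob_middle [0.3 2.8]
side indexing_stand [0.2 0.6]
side foot_face [0.5 0.3]
side gauged_vial [ 0.  -0.2]
side near_vial [-0.6  0.8]
side far_vial [ 2.  -0.9]
side pull_knob [-0.5  0.8]
[0.58309577 0.10836065 0.06244135] [0.57985092 0.16025931 0.182     ] [0.58721422 0.04248927 0.083     ]
```

View pics/ov.png

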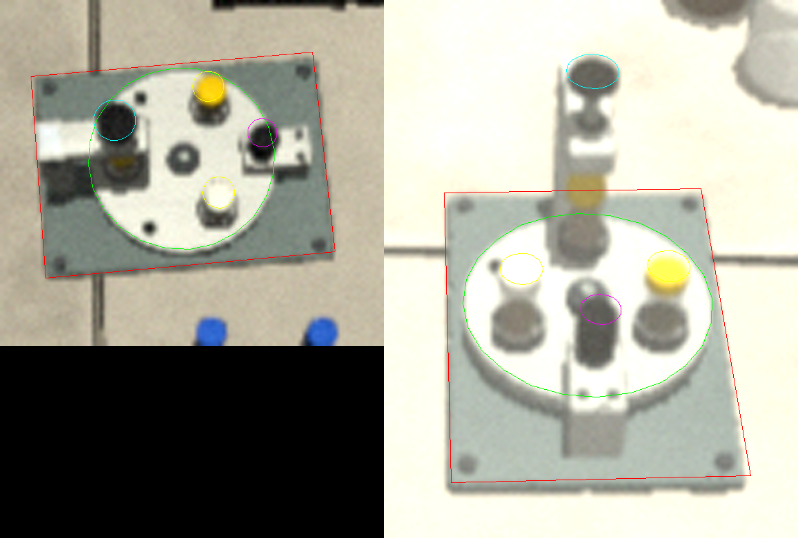

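The overlay lines up in both pictures. In the top half, the cap is at (116,121) and the knob at (262,132). In the side half, the cap is at (593,73) and the knob at (598,310). The fit is good to about 1 px (2–3 mm). I'll turn the tool so the jaws lie along the stand's x, shut the fingers and rise a little.

```bash
python3 -m jog '[{"translation":[0,0,-0.1],"twist":-1,"claw":0},{"translation":[0,0,-0.1],"twist":-1,"claw":0},{"translation":[0,0,-0.1],"twist":-1,"claw":0},{"translation":[0,0,-0.1],"twist":-1,"claw":0},{"translation":[0,0,-0.1],"twist":-1,"claw":0},{"translation":[0,0,0],"twist":-1,"claw":0},{"translation":[0,0,0],"twist":-1,"claw":0},{"translation":[0,0,0],"twist":-1,"claw":0},{"translation":[0,0,0],"twist":-1,"claw":0},{"translation":[0,0,0],"twist":-1,"claw":0},{"translation":[0,0,0],"twist":-1,"claw":0},{"translation":[0,0,0],"twist":-1,"claw":0},{"translation":[0,0,0],"twist":-0.87,"claw":0},{"translation":[0,0,0],"twist":0,"claw":0}]' 10
cat > go.py <<'E'
from h import *; import sys
# offset of a stand point (given dx,dy,z in stand frame) from the TCP, in tool axes and units of 40 mm
p=np.load('p.npy'); st=r.get_state(); R=Ro.from_quat(st['eef_rot']).as_matrix()
t=W(p,[float(a) for a in sys.argv[1:4]]); 
print('t',round(st['clock'],2),'tcp',np.round(st['tool_pos'],4),'yerr deg',np.round(np.degrees(p[2]-np.arctan2(R[1,1],R[0,1])),2),'tilt',np.round(R[2],3),'F',np.round(st['contact_force'],1),'op',round(st['opening'],3),'q',np.round(st['q'],2))
print('units',np.round(R.T@(t-st['tool_pos'])/.04,3))
E
python3 go.py 0 .052 .240
```

```text
clock: 3.22
tool_pos: [0.1758, -0.5997, 0.2585]
eef_rot: [0.684, 0.73, 0.0, -0.0]
contact_force: [-0.0, 0.2, -0.4]
opening: 0.011
t 3.22 tcp [ 0.1758 -0.5997  0.2585] yerr deg -0.12 tilt [ 0.  0. -1.] F [-0.   0.2 -0.4] op 0.011 q [ 1.52  0.71 -0.58  1.53  0.43  1.03  0.89]
units [18.309 11.303  0.471]
```

```bash
python3 -m jog '[{"translation":[0.4,0.25,0],"twist":0,"claw":0},{"translation":[0.65,0.4,0],"twist":0,"claw":0},{"translation":[0.65,0.4,0],"twist":0,"claw":0},{"translation":[0.65,0.4,0],"twist":0,"claw":0},{"translation":[0.65,0.4,0],"twist":0,"claw":0},{"translation":[0.65,0.4,0],"twist":0,"claw":0},{"translation":[0.65,0.4,0],"twist":0,"claw":0},{"translation":[0.65,0.4,0],"twist":0,"claw":0},{"translation":[0.65,0.4,0],"twist":0,"claw":0},{"translation":[0.65,0.4,0],"twist":0,"claw":0},{"translation":[0.65,0.4,0],"twist":0,"claw":0},{"translation":[0.65,0.4,0],"twist":0,"claw":0},{"translation":[0.65,0.4,0],"twist":0,"claw":0},{"translation":[0.65,0.4,0],"twist":0,"claw":0},{"translation":[0.65,0.4,0],"twist":0,"claw":0},{"translation":[0.65,0.4,0],"twist":0,"claw":0},{"translation":[0.65,0.4,0],"twist":0,"claw":0},{"translation":[0.65,0.4,0],"twist":0,"claw":0},{"translation":[0.65,0.4,0],"twist":0,"claw":0},{"translation":[0.4,0.25,0],"twist":0,"claw":0}]'
python3 go.py 0 .052 .240
```

```text
clock: 4.88
tool_pos: [0.454, -0.0779, 0.2593]
eef_rot: [0.684, 0.729, 0.001, 0.0]
contact_force: [-0.5, -0.5, -0.2]
opening: 0.007
t 4.88 tcp [ 0.454  -0.0779  0.2593] yerr deg -0.04 tilt [ 0.001  0.003 -1.   ] F [-0.5 -0.5 -0.2] op 0.007 q [ 0.46  0.49 -0.58  2.01  0.38  0.75 -0.29]
units [5.743 3.513 0.498]
```

```bash
python3 -m jog '[{"translation":[0.4,0.25,0],"twist":0,"claw":0},{"translation":[0.6,0.37,0],"twist":0,"claw":0},{"translation":[0.6,0.37,0],"twist":0,"claw":0},{"translation":[0.6,0.37,0],"twist":0,"claw":0},{"translation":[0.6,0.37,0],"twist":0,"claw":0},{"translation":[0.6,0.37,0],"twist":0,"claw":0},{"translation":[0.6,0.37,0],"twist":0,"claw":0},{"translation":[0.6,0.37,0],"twist":0,"claw":0},{"translation":[0.6,0.37,0],"twist":0,"claw":0},{"translation":[0.3,0.18,0.2],"twist":0,"claw":0},{"translation":[0.2,0.12,0.2],"twist":0,"claw":0},{"translation":[0,0,0],"twist":0,"claw":0},{"translation":[0,0,0],"twist":0,"claw":0}]'
python3 go.py 0 .052 .182
python3 - <<'E'
from h import *
p=np.load('p.npy');S={n:snap(n) for n in('top','side')}
overlay(S['top'],p,'a.png',(270,140,80,70),5);overlay(S['side'],p,'b.png',(300,90,80,70),5)
cv2.imwrite('pics/cap.png',np.hstack([cv2.imread('pics/a.png'),cv2.imread('pics/b.png')]))
E
```

```text
clock: 5.97
tool_pos: [0.5771, 0.1535, 0.2415]
eef_rot: [0.685, 0.729, -0.002, -0.0]
contact_force: [1.4, -1.1, 0.2]
opening: 0.007
t 5.97 tcp [0.5771 0.1535 0.2415] yerr deg 0.05 tilt [-0.002 -0.003 -1.   ] F [ 1.4 -1.1  0.2] op 0.007 q [-0.04  0.69 -0.52  1.64  0.4   0.93 -0.65]
units [0.169 0.083 1.486]
```

View pics/cap.png

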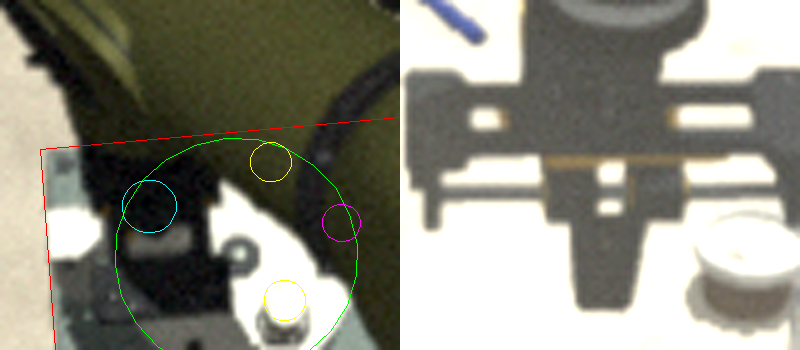

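The side half shows the shut fingertips at full-image px (341,152), above the cap. In the top half the gripper covers the cap. I'll centre the tool and come down to about 10 mm above the cap.

```bash
python3 -m jog '[{"translation":[0.1,0.05,0.2],"twist":0,"claw":0},{"translation":[0.07,0.03,0.4],"twist":0,"claw":0},{"translation":[0,0,0.4],"twist":0,"claw":0},{"translation":[0,0,0.2],"twist":0,"claw":0},{"translation":[0,0,0],"twist":0,"claw":0},{"translation":[0,0,0],"twist":0,"claw":0}]'
python3 go.py 0 .052 .182
python3 - <<'E'
from h import *
p=np.load('p.npy');s=snap('side')
print(proj(s,(.5771,.1535,.2415)), proj(s,r.get_state()['tool_pos']))
overlay(s,p,'cap2.png',(300,130,80,70),7)
E
```

```text
clock: 6.57
tool_pos: [0.5808, 0.1615, 0.1946]
eef_rot: [0.685, 0.729, -0.0, -0.0]
contact_force: [-0.7, 0.3, -0.8]
opening: 0.005
t 6.57 tcp [0.5808 0.1615 0.1946] yerr deg 0.02 tilt [-0.    -0.001 -1.   ] F [-0.7  0.3 -0.8] op 0.005 q [-0.07  0.75 -0.49  1.67  0.45  0.84 -0.69]
units [-0.029 -0.025  0.315]
[340.01899364 149.47933904] [340.70434958 162.26650742]
```

View pics/cap2.png

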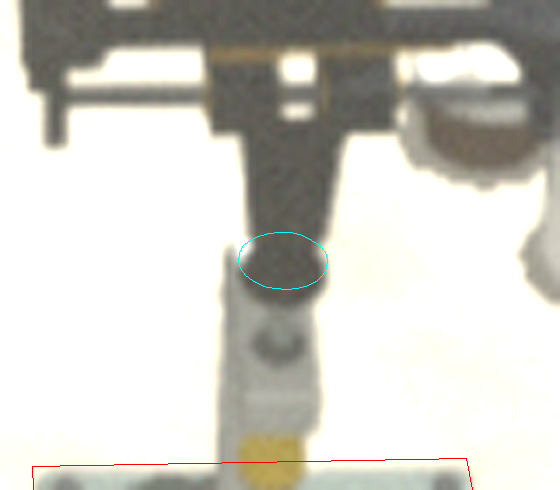

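The fingers (tip near (285,240)) sit centred over the cap (283,270 in the crop). I'll press in slow steps while watching the force.

```bash
python3 -m jog '[{"translation":[0,0,0.1],"twist":0,"claw":0},{"translation":[0,0,0.1],"twist":0,"claw":0},{"translation":[0,0,0.1],"twist":0,"claw":0},{"translation":[0,0,0.1],"twist":0,"claw":0},{"translation":[0,0,0.1],"twist":0,"claw":0},{"translation":[0,0,0.1],"twist":0,"claw":0},{"translation":[0,0,0.05],"twist":0,"claw":0},{"translation":[0,0,0],"twist":0,"claw":0},{"translation":[0,0,0],"twist":0,"claw":0}]'
python3 -m jog '[{"translation":[0,0,0.05],"twist":0,"claw":0},{"translation":[0,0,0],"twist":0,"claw":0}]'
python3 -m jog '[{"translation":[0,0,0.05],"twist":0,"claw":0},{"translation":[0,0,0],"twist":0,"claw":0}]'
```

```text
clock: 7.37
tool_pos: [0.5811, 0.1621, 0.1688]
eef_rot: [0.685, 0.729, 0.0, 0.0]
contact_force: [0.2, 0.3, 2.5]
opening: 0.007
clock: 7.53
tool_pos: [0.581, 0.162, 0.1667]
eef_rot: [0.685, 0.729, 0.0, 0.0]
contact_force: [-0.4, 0.1, 2.7]
opening: 0.003
clock: 7.7
tool_pos: [0.581, 0.162, 0.1646]
eef_rot: [0.685, 0.729, 0.0, 0.0]
contact_force: [1.2, -0.3, 2.8]
opening: 0.006
```

```bash
for i in 1; do python3 -m jog '[{"translation":[0,0,0.05],"twist":0,"claw":0},{"translation":[0,0,0],"twist":0,"claw":0}]'; done
python3 -m jog '[{"translation":[0,0,0.04],"twist":0,"claw":0},{"translation":[0,0,0],"twist":0,"claw":0}]'
```

```text
clock: 7.87
tool_pos: [0.581, 0.162, 0.1625]
eef_rot: [0.685, 0.729, 0.0, 0.0]
contact_force: [0.9, -0.3, 3.0]
opening: 0.003
clock: 8.03
tool_pos: [0.581, 0.162, 0.1618]
eef_rot: [0.685, 0.729, 0.0, 0.0]
contact_force: [-1.1, -0.9, 7.6]
opening: 0.004
```

The force jumped from 3.0 to 7.6 N at z = 0.162, so the foot is on the lid. I'll add a hair more and rest for about 1 s.

```bash
python3 -m jog '[{"translation":[0,0,0.015],"twist":0,"claw":0},{"translation":[0,0,0],"twist":0,"claw":0},{"translation":[0,0,0],"twist":0,"claw":0},{"translation":[0,0,0],"twist":0,"claw":0},{"translation":[0,0,0],"twist":0,"claw":0},{"translation":[0,0,0],"twist":0,"claw":0}]'
python3 -m jog '[{"translation":[0,0,0],"twist":0,"claw":0},{"translation":[0,0,0],"twist":0,"claw":0},{"translation":[0,0,0],"twist":0,"claw":0},{"translation":[0,0,0],"twist":0,"claw":0},{"translation":[0,0,0],"twist":0,"claw":0},{"translation":[0,0,0],"twist":0,"claw":0},{"translation":[0,0,0],"twist":0,"claw":0},{"translation":[0,0,0],"twist":0,"claw":0}]'
```

```text
clock: 8.53
tool_pos: [0.581, 0.162, 0.1617]
eef_rot: [0.685, 0.729, 0.0, 0.0]
contact_force: [-1.4, -2.4, 10.7]
opening: 0.007
clock: 9.2
tool_pos: [0.581, 0.1621, 0.1617]
eef_rot: [0.685, 0.729, 0.0, 0.0]
contact_force: [-1.7, -1.0, 11.5]
opening: 0.002
```

```bash
python3 -m jog '[{"translation":[0,0,-0.1],"twist":0,"claw":0},{"translation":[0,0,-0.15],"twist":0,"claw":0},{"translation":[0,0,-0.2],"twist":0,"claw":0},{"translation":[0,0,-0.3],"twist":0,"claw":0},{"translation":[0,0,-0.4],"twist":0,"claw":0},{"translation":[0,0,-0.4],"twist":0,"claw":0},{"translation":[0,0,-0.3],"twist":0,"claw":0},{"translation":[0,0,0],"twist":0,"claw":0},{"translation":[0,0,0],"twist":0,"claw":0}]'
python3 -m jog '[{"translation":[-0.2,0,0],"twist":0,"claw":30},{"translation":[-0.4,0,0],"twist":0,"claw":60},{"translation":[-0.5,0,0],"twist":0,"claw":60},{"translation":[-0.5,0,0],"twist":0,"claw":60},{"translation":[-0.5,0,0],"twist":0,"claw":60},{"translation":[-0.5,0,0],"twist":0,"claw":60},{"translation":[-0.3,0,0],"twist":0,"claw":60},{"translation":[0,0,0],"twist":0,"claw":60},{"translation":[0,0,0],"twist":0,"claw":60}]'
python3 go.py 0 -.066 .070
python3 - <<'E'
from h import *
p=np.load('p.npy');S={n:snap(n) for n in('top','side')}
for n in S: print(n,proj(S[n],r.get_state()['tool_pos']))
overlay(S['top'],p,'a.png',(275,150,80,80),5);overlay(S['side'],p,'b.png',(300,160,80,80),5)
cv2.imwrite('pics/knob.png',np.hstack([cv2.imread('pics/a.png'),cv2.imread('pics/b.png')]))
E
```

```text
clock: 9.95
tool_pos: [0.5807, 0.1621, 0.2351]
eef_rot: [0.685, 0.729, 0.0, 0.0]
contact_force: [-0.1, 0.1, 0.1]
opening: 0.005
clock: 10.7
tool_pos: [0.5878, 0.0459, 0.2339]
eef_rot: [0.685, 0.729, -0.0, -0.001]
contact_force: [-0.0, 1.2, 0.4]
opening: 0.594
t 10.7 tcp [0.5878 0.0459 0.2339] yerr deg 0.05 tilt [ 0.    -0.001 -1.   ] F [-0.   1.2  0.4] op 0.594 q [ 0.15  0.69 -0.53  1.67  0.42  0.9  -0.49]
units [-0.086 -0.014  4.098]
top [338.55988851 172.35563774]
side [345.25406604 181.13388413]
```

View pics/knob.png

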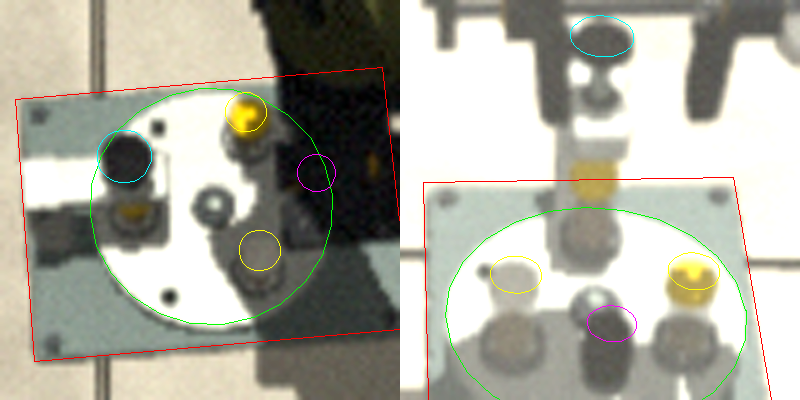

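The cap is back up, filling its circle in the right half at (602,40). The knob top in the side half is at about (605,322), 1–2 px left of the fit. I'll come down to just above the knob and look from there.

```bash
python3 -m jog '[{"translation":[-0.09,-0.05,0.2],"twist":0,"claw":60},{"translation":[0,0,0.4],"twist":0,"claw":60},{"translation":[0,0,0.5],"twist":0,"claw":60},{"translation":[0,0,0.5],"twist":0,"claw":60},{"translation":[0,0,0.5],"twist":0,"claw":60},{"translation":[0,0,0.5],"twist":0,"claw":60},{"translation":[0,0,0.25],"twist":0,"claw":60},{"translation":[0,0,0.1],"twist":0,"claw":60},{"translation":[0,0,0],"twist":0,"claw":60},{"translation":[0,0,0],"twist":0,"claw":60}]'
python3 go.py 0 -.066 .070
python3 - <<'E'
from h import *
p=np.load('p.npy');s=snap('side');print(proj(s,r.get_state()['tool_pos']))
overlay(s,p,'knob2.png',(300,180,80,70),7)
E
```

```text
clock: 11.63
tool_pos: [0.5868, 0.0431, 0.1171]
eef_rot: [0.684, 0.729, 0.001, 0.0]
contact_force: [0.7, -0.1, 0.4]
opening: 0.598
t 11.63 tcp [0.5868 0.0431 0.1171] yerr deg -0.05 tilt [ 0.     0.001 -1.   ] F [ 0.7 -0.1  0.4] op 0.598 q [ 0.1   0.83 -0.43  1.77  0.54  0.65 -0.59]
units [-0.015  0.008  1.178]
[342.25354667 218.59425858]
```

View pics/knob2.png

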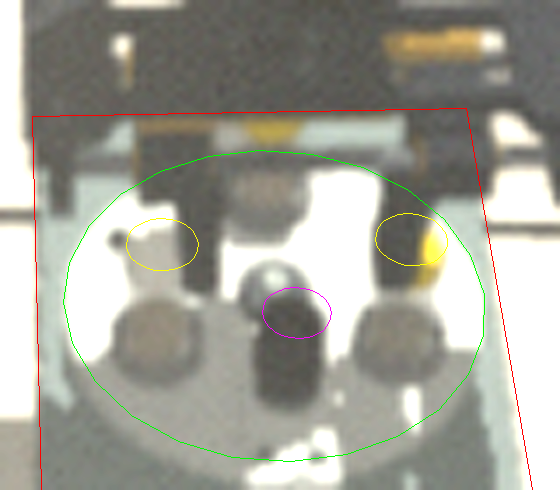

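The fingers' inner edges are at cols 216 and 374 (mid 295), and the knob spans about 257–325 (mid 291) with its top at row ~312. The knob is between the fingers, about 1.5 mm off. I'll shift that much, go down and close.

```bash
python3 -m jog '[{"translation":[0,-0.03,0.1],"twist":0,"claw":60},{"translation":[0,0,0.2],"twist":0,"claw":60},{"translation":[0,0,0.25],"twist":0,"claw":60},{"translation":[0,0,0.25],"twist":0,"claw":60},{"translation":[0,0,0.2],"twist":0,"claw":60},{"translation":[0,0,0.12],"twist":0,"claw":60},{"translation":[0,0,0],"twist":0,"claw":60}]'
python3 -m jog '[{"translation":[0,0,0],"twist":0,"claw":40},{"translation":[0,0,0],"twist":0,"claw":30},{"translation":[0,0,0],"twist":0,"claw":15},{"translation":[0,0,0],"twist":0,"claw":0},{"translation":[0,0,0],"twist":0,"claw":0},{"translation":[0,0,0],"twist":0,"claw":0},{"translation":[0,0,0],"twist":0,"claw":0},{"translation":[0,0,0],"twist":0,"claw":0},{"translation":[0,0,0],"twist":0,"claw":0}]' 30
python3 go.py 0 -.066 .070
```

```text
clock: 12.27
tool_pos: [0.5842, 0.0423, 0.0701]
eef_rot: [0.684, 0.729, -0.001, -0.001]
contact_force: [-0.3, -0.2, 0.2]
opening: 0.599
clock: 13.02
tool_pos: [0.5862, 0.0425, 0.0721]
eef_rot: [0.685, 0.729, 0.001, 0.001]
contact_force: [3.0, -0.9, 1.5]
opening: 0.264
t 13.02 tcp [0.5862 0.0425 0.0721] yerr deg -0.01 tilt [ 0.     0.002 -1.   ] F [ 3.  -0.9  1.5] op 0.264 q [ 0.07  0.9  -0.39  1.8   0.59  0.56 -0.63]
units [-0.003  0.026  0.053]
```

It's holding the knob (opening 0.264 ≈ 23 mm). I'll ease the sideways load and pull up slowly.

```bash
python3 -m jog '[{"translation":[0,0.03,0],"twist":0,"claw":0},{"translation":[0,0,-0.05],"twist":0,"claw":0},{"translation":[0,0,-0.05],"twist":0,"claw":0},{"translation":[0,0,-0.05],"twist":0,"claw":0},{"translation":[0,0,0],"twist":0,"claw":0}]' 40
python3 -m jog '[{"translation":[0,0,-0.05],"twist":0,"claw":0},{"translation":[0,0,-0.05],"twist":0,"claw":0},{"translation":[0,0,0],"twist":0,"claw":0}]'
```

```text
clock: 13.43
tool_pos: [0.5862, 0.0425, 0.0776]
eef_rot: [0.685, 0.729, -0.0, -0.0]
contact_force: [2.3, 0.5, -6.2]
opening: 0.26
clock: 13.68
tool_pos: [0.5862, 0.0425, 0.0817]
eef_rot: [0.685, 0.729, -0.0, -0.0]
contact_force: [4.1, 1.1, -7.8]
opening: 0.26
```

```bash
python3 -m jog '[{"translation":[0,0,-0.04],"twist":0,"claw":0},{"translation":[0,0,0],"twist":0,"claw":0},{"translation":[0,0,0],"twist":0,"claw":0}]'
```

```text
clock: 13.93
tool_pos: [0.5862, 0.0425, 0.0832]
eef_rot: [0.685, 0.729, -0.0, -0.0]
contact_force: [3.1, 0.4, -8.0]
opening: 0.258
```

```bash
python3 -m jog '[{"translation":[0,0,-0.02],"twist":0,"claw":0},{"translation":[0,0,0],"twist":0,"claw":0},{"translation":[0,0,0],"twist":0,"claw":0}]'; python3 -m jog '[{"translation":[0,0,-0.02],"twist":0,"claw":0},{"translation":[0,0,0],"twist":0,"claw":0},{"translation":[0,0,0],"twist":0,"claw":0}]'
```

```text
clock: 14.18
tool_pos: [0.5862, 0.0425, 0.084]
eef_rot: [0.685, 0.729, -0.0, -0.0]
contact_force: [2.9, 0.8, -8.0]
opening: 0.259
clock: 14.43
tool_pos: [0.5862, 0.0425, 0.0844]
eef_rot: [0.685, 0.729, -0.0, -0.0]
contact_force: [3.8, 0.8, -15.5]
opening: 0.26
```

The force jumped to 15.5 N after 12.3 mm of travel, so the plunger is at its stop. I'll hold and check it stays steady.

```bash
python3 -m jog '[{"translation":[0,0,0],"twist":0,"claw":0},{"translation":[0,0,0],"twist":0,"claw":0},{"translation":[0,0,0],"twist":0,"claw":0},{"translation":[0,0,0],"twist":0,"claw":0},{"translation":[0,0,0],"twist":0,"claw":0},{"translation":[0,0,0],"twist":0,"claw":0},{"translation":[0,0,0],"twist":0,"claw":0},{"translation":[0,0,0],"twist":0,"claw":0}]'
python3 - <<'E'
from h import *
p=np.load('p.npy');s=snap('side');overlay(s,p,'end.png',(290,150,100,85),7)
st=r.get_state();print(st['tool_pos'],st['contact_force'],st['opening'])
E
```

```text
clock: 15.1
tool_pos: [0.5861, 0.0425, 0.0844]
eef_rot: [0.685, 0.729, -0.0, -0.0]
contact_force: [4.2, 0.8, -19.2]
opening: 0.262
[0.58612915 0.0424959  0.08437084] [  4.65397526   0.77053177 -18.41313795] 0.2569296343528023
```

View pics/end.png

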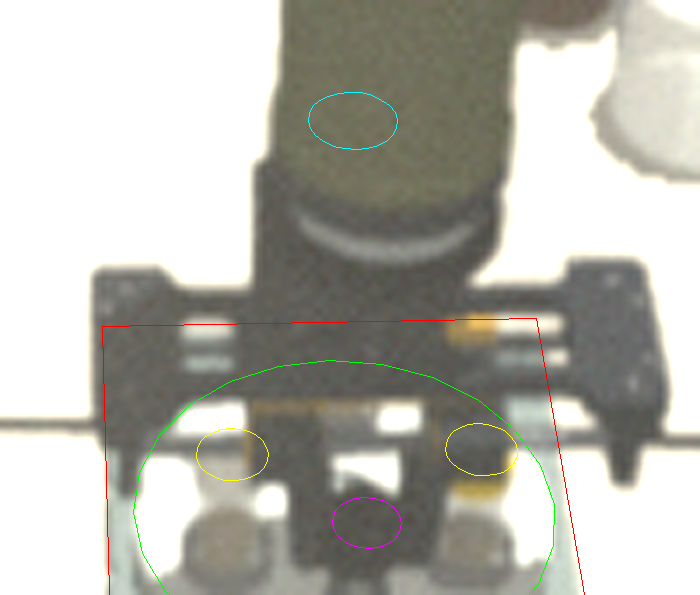

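The fingers (inner edges about (330,540) and (410,540)) hold the raised knob, and the vials stand upright in their cups. I'll relax the push on the stop slightly, confirm it's steady, and hand in.

```bash
python3 -m jog '[{"translation":[0,0,0.005],"twist":0,"claw":0},{"translation":[0,0,0],"twist":0,"claw":0},{"translation":[0,0,0],"twist":0,"claw":0},{"translation":[0,0,0],"twist":0,"claw":0},{"translation":[0,0,0],"twist":0,"claw":0},{"translation":[0,0,0],"twist":0,"claw":0}]' 45
python3 - <<'E'
from h import *
st=r.get_state();print(st['tool_pos'],st['contact_force'],st['opening']); print(r.finish_job())
E
```

```text
clock: 15.65
tool_pos: [0.5861, 0.0425, 0.0844]
eef_rot: [0.685, 0.729, -0.0, -0.0]
contact_force: [5.7, 0.7, -19.8]
opening: 0.266
[0.58613054 0.0424762  0.08438051] [  5.69878341   0.6531159  -19.80652226] 0.26579235464098766
the job is handed in; nothing more can be done
None
```

I checked the vial, let the gauge spring back, and handed the job in with the gripper holding the pull knob fully up. No verdict was reported.

- **Gauge press:** I pressed the cap with the shut fingers. The force rose from 3 N to about 11 N when the foot met the lid, which puts about 8 N on the lid. I held it there for a little over 1 s. After I lifted off, the cap was back at its up position in the picture.
- **Pull knob:** I gripped it across the stand's x axis (opening about 23 mm) and raised it 12.3 mm. The force then jumped from 8 N to about 15 N, which I read as the plunger's stop.
- **Final hold:** The tool stayed still at z = 0.0844 m, with grip force set to 45 N. In the last picture the near and far vials stood upright in their cups.

**Not as intended, or not checked:**
- I backed off slightly to ease the pull against the stop, but the force stayed at about 19–20 N. A sideways load of about 6 N also remained.
- In the last picture the gripper and arm hid the gauge cap and the vial under it.
- I judged the plunger's travel and the wheel's angle only from the tool's movement and the pictures, not from a direct reading.

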